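# Close the sander's belt hatch and lock its quarter-turn stud

### The job

The belt hatch on top of the bench sander has been left ajar: lower it shut without slamming it, then push its spring-loaded winged stud in and turn it a quarter turn clockwise until it stops, so that it stays locked when you let go. The slot that the stud's cross pin must enter is hidden and not exactly lined up, so feel for it under light pressure and never force the pin. Leave the glue bottle, the wood offcut and the sanding block where they are.

Things in the scene. Friction and masses are not known exactly. Their poses are not given: they have to be found in the camera images.
- sander: grey bench disc sander fixed to the bench; the near part is a rectangular housing 170 x 160 x 90 mm (x, y, z) with the hatch on top; motor and disc stand behind it (+x), nothing there within 110 mm of the stud and none higher than 145 mm. Origin at the centre of the housing's underside on the bench; x points from the hatch's free edge to its hinge, z up
- panel_hinge (a point): middle of the hatch's hinge line, 60 mm towards sander +x from the housing centre, 90 mm above the bench; the hinge line runs along the sander's y axis
- panel_edge (a point): middle of the outer (upper) face of the hatch at its free edge. The hatch is a grey plate 120 mm (hinge to free edge) x 124 mm x 4 mm; shut, its upper face is 94 mm above the bench. There is bare plate to push on at either side of the stud
- panel (a joint): hatch angle in rad: 0 shut, grows as it opens upward; a stiff friction hinge holds it where it is left, a downward push of about 1 N at the free edge lowers it
- stud_head (a point): centre of the black wing of the stud: the wing is 40 mm long (along this point's x), 12 mm thick (y), 26 mm tall (z), and stands on a round flange 44 mm across and 6 mm thick that turns with it, so the flange's upper face lies 13 mm below this point. z is the stud's axis, outward. The axis passes through the hatch 90 mm from the hinge line, midway across. Undepressed, hatch shut, this point is 131 mm above the bench
- plunger (a joint): how far the stud is pushed in, in m: 0 is out, a spring pushes it back with about 4 N at 0 and 11 N at 0.014. With the hatch shut the cross pin touches the keeper plate at 0.002; if the pin is over the slot it can go on through, it is clear below the plate at 0.012 and meets the cup's floor at 0.014. Turned home and released, the spring lifts it into a notch at about 0.0095 and it stays there; released anywhere short of home it rests at 0.012 or springs out
- stud (a joint): turn of the stud in rad, clockwise from above positive; at 0 the wing points along the sander's x axis. The pin is parallel to the wing. The pin enters the slot when within about 0.06 rad of the slot's direction, which is hidden and lies anywhere from -0.5 to +0.5; below the plate it turns clockwise only, 1.57 rad on from the slot's direction, to a hard stop
- keeper: steel keeper under the hatch, coaxial with the shut stud, 44 mm square, with a slotted plate; origin on its axis at the plate's upper face, 67.5 mm above the bench. Its slot's direction is not shown by this pose
- glue_mid (a point): middle of a loose glue bottle, 52 mm diameter, 130 mm tall, standing beside the sander
- offcut_mid (a point): middle of a loose wood offcut 120 x 50 x 38 mm lying beside the sander
- sandblock_mid (a point): middle of a loose cork sanding block 100 x 60 x 28 mm lying beside the sander

How it is judged:
On the way, in this order (a step that is already met when the one before it is completed fails the run):
1. the hatch is shut (value of joint panel below 0.04 rad), for 0.2 s.
2. the stud is pushed through the keeper and turned well on its way (value of joint plunger above 0.008 m and value of joint stud above 0.65 rad), for 0.1 s.
At the end, for the whole second after the job is handed in: the hatch is shut (within 0.04 rad) and the stud, let go and still, is turned home (over 0.9 rad) and held in by its notch (plunger between 7.5 and 10.8 mm) (value of joint panel below 0.04 rad and value of joint plunger between 0.0075 and 0.0108 m and value of joint stud above 0.9 rad and velocity of joint stud between -0.1 and 0.1 rad/s and velocity of joint plunger between -0.01 and 0.01 m/s); the robot touches nothing.
It fails at once if the pin was forced: more than 45 N between the stud's pin and the keeper (contact force between keeper and anything else above 45 N).
It fails at once if the hatch was slammed (faster than 2.5 rad/s) (velocity of joint panel below -2.5 rad/s).
It fails at once if the glue bottle was moved or knocked over (distance of glue_mid from where it was at the start of the episode above 0.03 m or angle between glue_mid's own z axis and vertical above 0.5 rad).
It fails at once if the offcut was moved (distance of offcut_mid from where it was at the start of the episode above 0.03 m).
It fails at once if the sanding block was moved (distance of sandblock_mid from where it was at the start of the episode above 0.03 m).
It also fails if it takes over 72 s, if anything falls off the work surface, if the arm or the gripper's body presses on something with over 40 N, if the wrist force passes 120 N, or if a joint passes its speed limit or range.

### The arm

A 6-joint arm with a two-finger parallel gripper is mounted at the origin on the work surface. World frame = base frame: x ahead of the robot, y to its left, z up, the work surface at z = 0. Lengths are in m, angles in rad, forces in N, time in s.
With the tool pointing down it reaches from about 0.35 to 0.85 m from the base axis. Payload 8.1 kg.
Tool frame: the origin (TCP) lies at the centre of the arm's flange, where the gripper is bolted on; the fingertips stand 186 mm ahead of it and the grasp point (between the pads) lies 167 mm ahead of it; z points along the fingers, y is the direction in which the jaws open and shut (so a half turn about z gives the same grasp; the last joint's range is limited). The gripper opens to 93 mm and grips with 3 to 60 N. Pads are 15 mm wide; open, the fingers measure 128 mm over their backs; the gripper's body (75 mm by 188 mm) begins 65 mm behind the grasp point.
Start: joints at [-1.359, 0.13, 1.488, -0, 1.523, -0.085], TCP at [0.175, -0.574, 0.405] pointing down, gripper open.
Joint ranges: [-2.96, 2.96], [-0.89, 2.26], [0.02, 2.5], [-1.34, 4.48], [0, 2.73], [-2.66, 2.66]. Speed limits (rad/s): [2.39, 2.39, 2.79, 3.14, 3.14, 3.14].

### API

Orientations are given as a rotation vector (axis times angle).
In Python, from plant import robot, viewer, order gives the robot as it stands.
- The arm moves only by the tool apply_moves, never from a script. Its argument "deltas" is a list of rows, each a list of 3 entries, a list of its own where there are three numbers: the finger opening in mm, from 0 to 93, then the shift along the tool's x, y, z in mm, then the turn about the tool's z in rad. In form: [[grip, [dx, dy, dz], yaw], ...]. A call has 1 to 5 rows; each row shifts and turns the commanded pose from where the row before left it, along the tool's axes as they then stand; what a row does not reach is not made up. A row lasts 1/8 s, in which the tool goes at most 62.5 mm and 10.7 degrees, less where a joint would pass 70% of its speed; a pose out of reach is approached as far as the arm can. A call is refused whole if a number of a shift passes 62.5 or a number of a turn 0.188, either way. A call with a gripper value outside its range is refused whole. The fingers move at their own pace and stop on an object; "grip_force" is the grip in N (left out, the last holds). Time passes only in rows, so rows that do not move let the fingers close. It gives the time, the measured TCP pose, the force and the opening at its end, in the units of the state.
- robot.read_state(): the state, without advancing time (a new reading comes with each control period).
- viewer.read_camera(name): name is "side" or "top"; returns the picture (420x560x3 uint8, blue, green, red); there is no depth.
- viewer.get_calibration(name): a dict with "fx", "fy", "cx", "cy" (pixels), "distortion" ([k1, k2, p1, p2, k3] as OpenCV has them; the pictures are not rectified), "R" (3x3) and "t" (3): a world point X has camera coordinates R X + t. Camera axes: x right, y down, z forward; pixel columns grow to the right and rows downward; lengths in m; the calibration is good to about 2 mm. A picture is of the moment at which its call begins. get_calibration takes no time and is no camera call.
- order.close_job(): hands the job in, once; it reports no verdict.
The state is a dict: "t": time; "q": joint angles; "dq": joint speeds; "joint_torque": joint torques, N m; "tool_pos": TCP position; "orientation": TCP orientation; "force": force on the tool from outside, world axes, zero at the start; "wrist_torque": the same for the moment, N m; "opening": finger opening in m.
Only numpy, scipy, OpenCV 4.12 (cv2) and the standard library are available. Lean on these libraries where they do the work, as an engineer would, in place of code of your own. Each camera call takes 0.05 s, during which the arm holds its last target. There are 200 camera calls.

## Working session

There is one attempt and no reset: what is moved stays moved. The work goes in short steps, Python scripts to look and compute and a tool call to move; the robot and the scene stay as the last step left them, time stands still between calls to the robot, and variables do not carry over. Pictures are saved under pics/ and viewed, about 8 in all and at most 12, crops included, and the job is handed in when it is done.

Besides the shell and the picture viewer there is one more tool, called after "Call:" as a command line: name --argument value ..., lists and objects as JSON in quotes. apply_moves: Moves the arm, as the interface text tells. Its arguments: {"type":"object","properties":{"deltas":{"type":"array"},"grip_force":{"type":"number"}},"required":["deltas"]}

```bash
mkdir -p pics; ls; cat > h.py <<'E'
import numpy as np, cv2
from plant import robot, viewer, order
def cal(n):
    c=viewer.get_calibration(n); K=np.array([[c['fx'],0,c['cx']],[0,c['fy'],c['cy']],[0,0,1.]])
    return K,np.array(c['distortion'],float),np.array(c['R']),np.array(c['t'])
def ray(n,u,v):
    K,d,R,t=cal(n); p=cv2.undistortPoints(np.array([[[u,v]]],float),K,d)[0,0]
    r=R.T@np.array([p[0],p[1],1]); return -R.T@t, r/np.linalg.norm(r)
def plane(n,u,v,z):
    o,r=ray(n,u,v); return o+r*(z-o[2])/r[2]
def tri(a,b):
    o1,r1=ray('top',*a);o2,r2=ray('side',*b)
    s=np.linalg.lstsq(np.c_[r1,-r2],o2-o1,rcond=None)[0]
    return (o1+s[0]*r1+o2+s[1]*r2)/2, np.linalg.norm(o1+s[0]*r1-o2-s[1]*r2)
def proj(n,X):
    K,d,R,t=cal(n); return cv2.projectPoints(np.atleast_2d(np.array(X,float)),cv2.Rodrigues(R)[0],t,K,d)[0][:,0]
def snap(n,f):
    im=viewer.read_camera(n); cv2.imwrite('pics/'+f,im); return im
E
python3 - <<'E'
from h import *
for n in('top','side'):
    snap(n,n+'0.png'); o,r=ray(n,280,210); print(n,o,r,cal(n)[0][0,0])
s=robot.read_state(); print({k:np.round(v,3) for k,v in s.items()})
E
```

```text
pics
top [0.38480462 0.03479335 1.13059401] [ 0.17927897 -0.0069948  -0.98377341] 505.8717421078066
side [0.17187841 0.47868311 0.6872528 ] [ 0.5287503  -0.5034523  -0.68334391] 400.5309525965337
{'t': np.float64(0.1), 'q': array([-1.359,  0.131,  1.489,  0.   ,  1.523, -0.085]), 'dq': array([-0.001, -0.003, -0.001, -0.001,  0.001,  0.001]), 'joint_torque': array([ 2.0000e-03, -5.6134e+01, -4.9310e+01,  7.7000e-02,  2.9000e-02,
       -0.0000e+00]), 'tool_pos': array([ 0.175, -0.574,  0.404]), 'orientation': array([-3.105, -0.464,  0.   ]), 'force': array([-0.595,  0.544, -0.066]), 'wrist_torque': array([-0.017,  0.01 , -0.055]), 'opening': np.float64(0.093)}
```

View pics/top0.png

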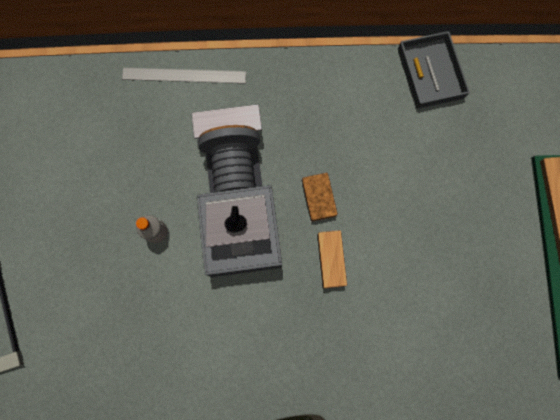

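View pics/side0.png

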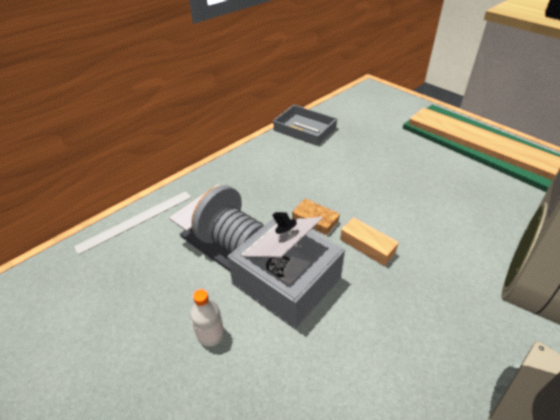

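The top view shows the housing at about (198..281, 188..272), with the wing at (235,218). The bottle is at (147,227), the cork block at (320,197) and the offcut at (332,260). The side view shows the hatch open by roughly 40°. Next I'll enlarge both.

```bash
python3 - <<'E'
import cv2,numpy as np
a=cv2.imread('pics/top0.png')[175:285,185:295]; b=cv2.imread('pics/side0.png')[190:330,225:355]
a=cv2.resize(a,(440,440),interpolation=cv2.INTER_CUBIC);b=cv2.resize(b,None,fx=3,fy=3.15,interpolation=cv2.INTER_CUBIC)
b=cv2.resize(b,(350,440))
b=cv2.resize(cv2.imread('pics/side0.png')[195:325,230:345],None,fx=3,fy=3,interpolation=cv2.INTER_CUBIC)
b=cv2.copyMakeBorder(b,0,440-b.shape[0],0,0,0)
cv2.imwrite('pics/z0.png',np.clip(np.hstack([a,b])*1.5,0,255).astype('uint8'))
E
```

```text
(no output)
```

View pics/z0.png

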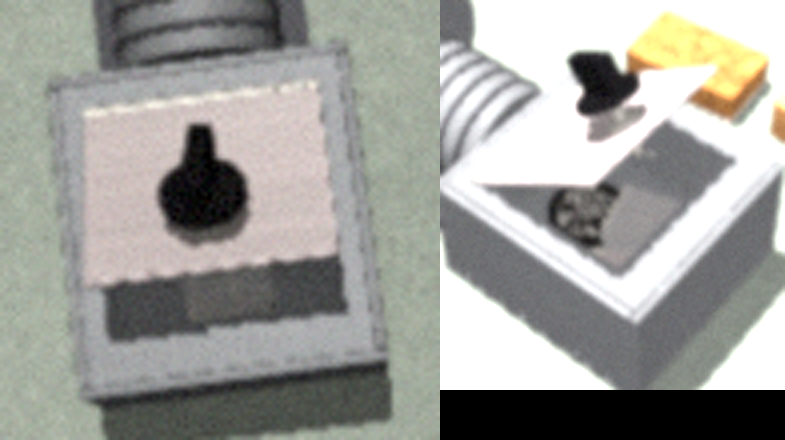

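```bash
python3 - <<'E'
from h import *
c=[plane('top',u,v,.09) for u,v in((198,196.3),(270.5,185.5),(281.3,263.8),(207.5,275))]
TL,TR,BR,BL=c; ctr=sum(c)/4; print(np.round(c,3)); print('ctr',ctr)
print('sizes',*[np.linalg.norm(a-b).round(3) for a,b in((TL,TR),(TR,BR),(BR,BL),(BL,TL))])
d=(TL+TR-BL-BR)[:2]; e=(TL+BL-TR-BR)[:2]; print('yaw',np.arctan2(d[1],d[0]),np.arctan2(-e[0],e[1]))
yaw=(np.arctan2(d[1],d[0])+np.arctan2(-e[0],e[1]))/2
X=np.array([np.cos(yaw),np.sin(yaw),0]);Y=np.array([-X[1],X[0],0])
h=ctr+.06*X; s=h-.09*X
print('hinge',h,'stud axis',s)
for a,b in (((206.3,246.3),(282.3,257.3)),((270,238),(322.3,217.3))):
    p,g=tri(a,b); q=p-h; print('edge',p,g,'along',q@X,q@Y,q[2],'ang',np.arctan2(q[2],-q@X))
for n,u,v in(('glue',147,227),('cork',320,197),('off',332,260)): 
    q=plane('top',u,v,.03)-ctr; print(n,q@X,q@Y)
print(proj('side',[s+[0,0,.041]]),proj('top',[s+[0,0,.041]]))
E
```

```text
[[0.609 0.199 0.09 ]
 [0.628 0.046 0.09 ]
 [0.462 0.028 0.09 ]
 [0.444 0.179 0.09 ]]
ctr [0.53571196 0.11313336 0.09      ]
sizes 0.154 0.166 0.152 0.166
yaw 0.11277426730633079 0.12148803293502924
hinge [0.59530084 0.12014517 0.09      ] stud axis [0.50591752 0.10962745 0.09      ]
edge [0.49372424 0.17102884 0.16001026] 0.0028230731099908282 along -0.09493414993977453 0.06240560938391133 0.07001025528190413 ang 0.63542788276594
edge [0.50759219 0.04901399 0.16113657] 0.0007737076098418971 along -0.09542030776350105 -0.06039384426417058 0.07113657041977534 ang 0.6406198065509674
glue 0.04440645086796862 0.2045155165469315
cork 0.05526220421877645 -0.18368460907641235
off -0.08642933773577477 -0.1868288006908544
[[300.66263459 245.63558605]] [[239.65170157 241.46959153]]
```

Checks on the measurement: side lengths are 0.154 and 0.166 m against 0.160 and 0.170 m given, and the two edge points agree on a hatch angle of 0.64 rad. Plan: straddle the stud with open jaws along the sander's y axis and push the plate down with both fingertips. I'll use the half-turned wrist so that clockwise travel stays in range.

```bash
cat >> h.py <<'E'
from scipy.spatial.transform import Rotation as Ro
S=np.array([.5059,.1096]); YAW=.117
def st():
    s=robot.read_state(); R=Ro.from_rotvec(s['orientation']).as_matrix()
    return s,R,np.arctan2(R[1,0],R[0,0])
def goto(P,head,n):
    "print n equal rows to TCP P, heading head (unwrapped ccw)"
    s,R,h0=st(); p=np.array(s['tool_pos']); step=(np.array(P)-p)/n; w=(head-h0)/n
    for i in range(n):
        Ri=Ro.from_rotvec([0,0,w*i]).as_matrix()@R
        print([93,list(map(float,np.round(1000*Ri.T@step,1))),round(-w,4)],end=', ' if i%5<4 else '\n')
E
python3 - <<'E'
from h import *
s,R,h=st(); print(R.round(3),h)
goto([.5109,.1102,.434],YAW+np.pi,20)
E
```

```text
[[ 0.956  0.292 -0.   ]
 [ 0.292 -0.956  0.002]
 [ 0.    -0.002 -1.   ]] 0.29683972472241943
[93, [26.0, -27.8, -1.5], np.float64(-0.1481)], [93, [29.9, -23.6, -1.5], np.float64(-0.1481)], [93, [33.0, -19.0, -1.5], np.float64(-0.1481)], [93, [35.5, -13.9, -1.5], np.float64(-0.1481)], [93, [37.1, -8.5, -1.5], np.float64(-0.1481)]
[93, [38.0, -2.9, -1.5], np.float64(-0.1481)], [93, [38.0, 2.7, -1.5], np.float64(-0.1481)], [93, [37.2, 8.3, -1.5], np.float64(-0.1481)], [93, [35.5, 13.7, -1.5], np.float64(-0.1481)], [93, [33.1, 18.8, -1.5], np.float64(-0.1481)]
[93, [30.0, 23.4, -1.5], np.float64(-0.1481)], [93, [26.2, 27.6, -1.6], np.float64(-0.1481)], [93, [21.9, 31.2, -1.6], np.float64(-0.1481)], [93, [17.0, 34.1, -1.6], np.float64(-0.1481)], [93, [11.8, 36.2, -1.6], np.float64(-0.1481)]
[93, [6.3, 37.5, -1.6], np.float64(-0.1481)], [93, [0.7, 38.1, -1.6], np.float64(-0.1481)], [93, [-4.9, 37.8, -1.6], np.float64(-0.1481)], [93, [-10.4, 36.6, -1.6], np.float64(-0.1481)], [93, [-15.7, 34.7, -1.6], np.float64(-0.1481)]
```

Call:
apply_moves --deltas '[[93,[26,-27.8,-1.5],-0.148],[93,[29.9,-23.6,-1.5],-0.148],[93,[33,-19,-1.5],-0.148],[93,[35.5,-13.9,-1.5],-0.148],[93,[37.1,-8.5,-1.5],-0.148]]'

```text
t: 0.72
tool_pos: [0.2598, -0.4016, 0.4118]
orientation: [-2.725, -1.563, -0.0]
force: [0.1, -0.3, 0.4]
opening: 0.0929
```

Call:
apply_moves --deltas '[[93,[38,-2.9,-1.5],-0.148],[93,[38,2.7,-1.5],-0.148],[93,[37.2,8.3,-1.5],-0.148],[93,[35.5,13.7,-1.5],-0.148],[93,[33.1,18.8,-1.5],-0.148]]'

```text
t: 1.35
tool_pos: [0.3439, -0.2308, 0.4195]
orientation: [-1.975, -2.442, -0.0]
force: [-0.1, 0.6, 0.8]
opening: 0.0935
```

Call:
apply_moves --deltas '[[93,[30,23.4,-1.5],-0.148],[93,[26.2,27.6,-1.6],-0.148],[93,[21.9,31.2,-1.6],-0.148],[93,[17,34.1,-1.6],-0.148],[93,[11.8,36.2,-1.6],-0.148]]'

```text
t: 1.98
tool_pos: [0.4279, -0.0599, 0.4274]
orientation: [-0.958, -2.992, 0.0]
force: [0.0, -0.9, -0.2]
opening: 0.0932
```

Call:
apply_moves --deltas '[[93,[6.3,37.5,-1.6],-0.148],[93,[0.7,38.1,-1.6],-0.148],[93,[-4.9,37.8,-1.6],-0.148],[93,[-10.4,36.6,-1.6],-0.148],[93,[-15.7,34.7,-1.6],-0.148]]'

```text
t: 2.6
tool_pos: [0.5121, 0.1108, 0.4352]
orientation: [0.189, -3.135, 0.0]
force: [0.6, -0.7, -0.6]
opening: 0.0929
```

```bash
python3 - <<'E'
from h import *
s,R,h=st(); print(s['t'],s['q'],s['tool_pos'],h,s['force'])
t=snap('top','t1.png'); b=snap('side','s1.png')
cv2.imwrite('pics/z1.png',np.hstack([cv2.resize(t[130:330,120:320],(400,400)),cv2.resize(b[130:330,200:400],(400,400))]))
E
```

```text
2.6 [ 1.15278355e-01 -8.68798644e-02  1.65338739e+00 -7.81788444e-05
  1.57579872e+00 -1.57572547e+00] [0.51214678 0.1108294  0.4352249 ] -3.0213855493775523 [ 0.62150556 -0.72038072 -0.6183681 ]
```

View pics/z1.png

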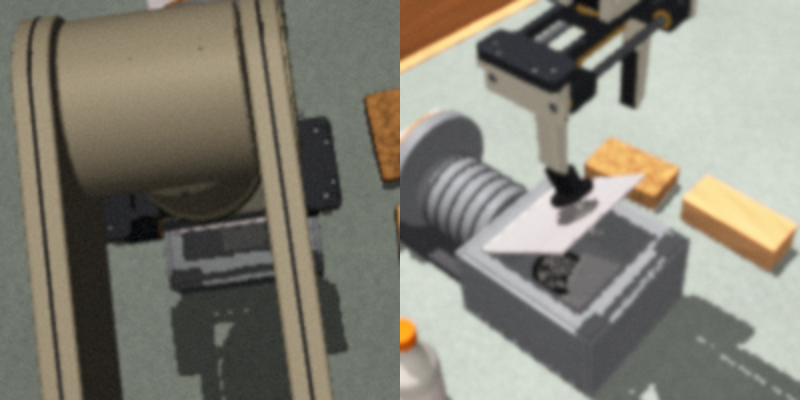

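The side view shows the jaws straddling the stud, with the near fingertip at about (560,170) over the plate beside the stud and the hatch still ajar. Now I'll descend.

Call:
apply_moves --deltas '[[93,[0,0,25],0],[93,[0,0,25],0],[93,[0,0,15],0],[93,[0,0,8],0],[93,[0,0,8],0]]'

```text
t: 3.32
tool_pos: [0.512, 0.1094, 0.3549]
orientation: [-0.18, 3.135, 0.0]
force: [0.4, 0.6, -0.9]
opening: 0.093
```

Call:
apply_moves --deltas '[[93,[0,0,8],0],[93,[0,0,8],0],[93,[0,0,8],0],[93,[0,0,8],0],[93,[0,0,8],0]]'

```text
t: 3.95
tool_pos: [0.5118, 0.1096, 0.3141]
orientation: [0.181, -3.136, 0.0]
force: [-0.0, 0.3, 0.4]
opening: 0.0931
```

Call:
apply_moves --deltas '[[93,[0,0,8],0],[93,[0,0,8],0],[93,[0,0,8],0],[93,[0,0,5],0],[93,[0,0,3],0]]'

```text
t: 4.58
tool_pos: [0.5118, 0.1096, 0.2822]
orientation: [0.181, -3.136, 0.0]
force: [-0.1, -0.3, -0.4]
opening: 0.093
```

```bash
python3 - <<'E'
from h import *
s,R,h=st(); print(s['t'],s['tool_pos'],h,s['force'],s['wrist_torque'])
b=snap('side','s2.png')
cv2.imwrite('pics/z2.png',cv2.resize(b[170:320,220:370],(600,600),interpolation=cv2.INTER_CUBIC))
E
```

```text
4.575 [0.51175227 0.10958781 0.28221025] -3.0263650678647966 [-0.1143109  -0.29229577 -0.4220771 ] [ 0.0524592  -0.10208975 -0.02781551]
```

View pics/z2.png

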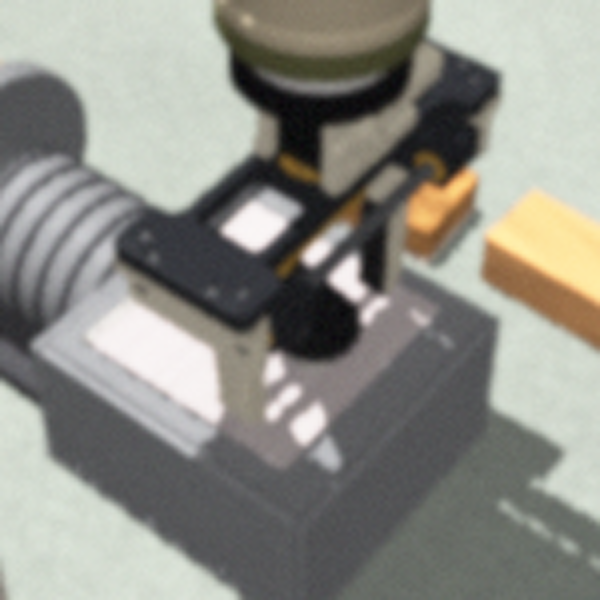

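The hatch now lies nearly flat, with the near fingertip on the plate at (240,415) and the stud at (315,325) between the fingers. I'll press the last millimetres.

Call:
apply_moves --deltas '[[93,[0,0,1],0],[93,[0,0,1],0],[93,[0,0,1],0],[93,[0,0,0],0]]'

```text
t: 5.12
tool_pos: [0.5119, 0.1096, 0.2803]
orientation: [-0.181, 3.136, -0.0]
force: [-2.0, -0.2, 5.2]
opening: 0.0928
```

```bash
python3 - <<'E'
from h import *
a=np.linspace(0,6.283,73)
for z in(.112,.118):
    p=(proj('side',np.c_[S[0]+.022*np.cos(a),S[1]+.022*np.sin(a),0*a+z])-[220,170])*4
    print(z,p.min(0),p.max(0))
b=cv2.imread('pics/s2.png'); m=(b.max(2)<45).astype('uint8')[235:265,285:315]
for r in m: print(''.join('.#'[x] for x in r))
E
```

```text
0.112 [275.28414326 294.74901552] [368.5659046  365.61674856]
0.118 [275.28230438 286.33819907] [369.07941515 357.24484955]
..###.....................####
..##......................####
.........##...............####
........###...............####
.......####...............####
.....#######...............###
.....########..#............##
....#############.............
...################...........
..##################..........
.####################.........
######################........
########################......
..######################......
...#####################......
...#####################......
...#####################......
....####################......
....####################......
....####################......
....###################.......
.....#################........
.......##############.........
.........##########...........
.............##...............
..............................
..............................
..............................
..............................
..............................
```

Call:
apply_moves --deltas '[[93,[0,0,-10],0],[93,[3,0,-12],0],[93,[3,0.5,-5],0],[93,[0,0,0],0]]'

```text
t: 5.62
tool_pos: [0.5059, 0.1095, 0.3075]
orientation: [-0.181, 3.135, 0.0]
force: [0.9, -0.3, -0.8]
opening: 0.0929
```

The flange in the side view sits about 2 px left of where I predicted, which is about 3 mm toward +x/+y. I'll correct for half of that and close gently.

Call:
apply_moves --deltas '[[60,[-2,1.5,0],0],[30,[0,0,0],0],[20,[0,0,0],0],[16,[0,0,0],0],[5,[0,0,0],0]]' --grip_force 6

```text
t: 6.25
tool_pos: [0.5076, 0.1111, 0.3066]
orientation: [0.181, -3.136, 0.0]
force: [-0.5, 0.8, 0.4]
opening: 0.0478
```

Call:
apply_moves --deltas '[[5,[0,0,0],0],[5,[0,0,0],0],[5,[0,0,0],0]]'

```text
t: 6.62
tool_pos: [0.5076, 0.1111, 0.3066]
orientation: [0.181, -3.136, 0.0]
force: [0.4, -0.5, -0.5]
opening: 0.0176
```

```bash
python3 - <<'E'
from h import *
s,R,h=st(); print(s['t'],s['tool_pos'],h,s['force'],s['wrist_torque'],s['opening'],s['q'])
print('tool force',R.T@s['force'])
E
```

```text
6.625 [0.50763468 0.11110572 0.30664491] -3.026389298745295 [ 0.44760353 -0.49703897 -0.50690133] [ 0.06818968 -0.14523437 -0.02420434] 0.01762330036752508 [ 1.16793025e-01 -1.78381903e-02  1.82435463e+00 -2.51801336e-05
  1.33509311e+00 -1.56920078e+00]
tool force [-0.38751112 -0.54518333  0.50690816]
```

Call:
apply_moves --deltas '[[5,[0,0,0],0],[5,[0,0,0],0],[5,[0,0,0],0]]'

```text
t: 7.0
tool_pos: [0.5074, 0.1114, 0.3066]
orientation: [0.181, -3.136, -0.001]
force: [-3.8, 4.6, 2.5]
opening: 0.0126
```

```bash
cat > r.py <<'E'
from h import *
s,R,h=st(); print('t',s['t'],'pos',np.round(s['tool_pos'],4),'stud',round((-(h-YAW)+np.pi/2)%np.pi-np.pi/2,3),'Ft',(R.T@s['force']).round(2),'Mt',(R.T@s['wrist_torque']).round(3),'open',round(s['opening'],4),'q6',s['q'][5].round(3))
E
python3 r.py
```

```text
t 7.0 pos [0.5074 0.1114 0.3066] stud 0.002 Ft [ 3.27  5.03 -2.48] Mt [-0.862  0.377  0.07 ] open 0.0126 q6 -1.569
```

Call:
apply_moves --deltas '[[5,[0.5,1,0],0],[5,[0,0,0],0]]'

```text
t: 7.25
tool_pos: [0.5071, 0.1118, 0.3067]
orientation: [-0.181, 3.136, -0.001]
force: [-1.2, -0.4, 0.0]
opening: 0.0121
```

```bash
python3 r.py
```

```text
t 7.25 pos [0.5071 0.1118 0.3067] stud 0.002 Ft [ 1.29 -0.29 -0.01] Mt [-0.101  0.016  0.041] open 0.0121 q6 -1.567
```

Call:
apply_moves --deltas '[[5,[0,0,2.5],0],[5,[0,0,0],-0.14],[5,[0,0,0],-0.14],[5,[0,0,0],-0.14],[5,[0,0,0],-0.14]]' --grip_force 15

```text
t: 7.88
tool_pos: [0.5074, 0.1116, 0.3046]
orientation: [-1.047, 2.961, -0.002]
force: [-1.2, -2.5, 3.8]
opening: 0.0118
```

```bash
python3 r.py
```

```text
t 7.875 pos [0.5074 0.1116 0.3046] stud -0.563 Ft [ 2.52 -1.17 -3.81] Mt [0.165 0.246 0.037] open 0.0118 q6 -2.132
```

Call:
apply_moves --deltas '[[5,[0,0,1],0],[5,[0,0,1],0],[5,[0,0,0],0]]' --grip_force 15

```text
t: 8.25
tool_pos: [0.5075, 0.1117, 0.304]
orientation: [-1.038, 2.963, -0.002]
force: [-5.7, -2.5, 14.7]
opening: 0.0118
```

Call:
apply_moves --deltas '[[5,[0,0,1],0],[5,[0,0,0],0]]'

```text
t: 8.5
tool_pos: [0.5077, 0.1118, 0.3037]
orientation: [-1.038, 2.963, -0.002]
force: [-7.7, -2.2, 19.9]
opening: 0.0119
```

Call:
apply_moves --deltas '[[5,[0,0,1],0],[5,[0,0,0],0]]'

```text
t: 8.75
tool_pos: [0.5079, 0.1119, 0.3031]
orientation: [-1.038, 2.962, -0.002]
force: [-9.2, -2.0, 20.9]
opening: 0.0123
```

```bash
python3 r.py
```

```text
t 8.75 pos [0.5079 0.1119 0.3031] stud -0.557 Ft [  8.41   4.13 -20.89] Mt [-0.745  1.097  0.037] open 0.0123 q6 -2.126
```

Call:
apply_moves --deltas '[[5,[1,0.5,-1],0],[5,[0,0,0],0]]'

```text
t: 9.0
tool_pos: [0.5072, 0.1118, 0.3034]
orientation: [-1.037, 2.96, -0.002]
force: [-0.2, -0.3, 11.7]
opening: 0.012
```

```bash
python3 r.py
```

```text
t 9.0 pos [0.5072 0.1118 0.3034] stud -0.557 Ft [  0.29  -0.12 -11.7 ] Mt [ 0.002 -0.195  0.071] open 0.012 q6 -2.126
```

Call:
apply_moves --deltas '[[5,[0,0,0],0.04],[5,[0,0,0],0.04],[5,[0,0,0],0.04],[5,[0,0,0],0]]'

```text
t: 9.5
tool_pos: [0.5072, 0.1118, 0.3028]
orientation: [-0.857, 3.017, -0.002]
force: [2.9, 0.2, 6.8]
opening: 0.0118
```

```bash
python3 r.py
```

```text
t 9.5 pos [0.5072 0.1118 0.3028] stud -0.436 Ft [-2.58 -1.32 -6.75] Mt [ 0.129 -0.674  0.049] open 0.0118 q6 -2.006
```

Call:
apply_moves --deltas '[[5,[0,0,1],0],[5,[0,0,0],0]]'

```text
t: 9.75
tool_pos: [0.5072, 0.1118, 0.3022]
orientation: [-0.858, 3.017, -0.002]
force: [0.8, -0.1, 10.0]
opening: 0.0118
```

```bash
python3 r.py
```

```text
t 9.75 pos [0.5072 0.1118 0.3022] stud -0.437 Ft [-0.67 -0.49 -9.96] Mt [ 0.044 -0.291  0.072] open 0.0118 q6 -2.006
```

Call:
apply_moves --deltas '[[5,[0,0,1],0],[5,[0,0,0],0]]'

```text
t: 10.0
tool_pos: [0.5073, 0.1118, 0.3019]
orientation: [-0.858, 3.017, -0.002]
force: [-2.7, -0.0, 16.0]
opening: 0.0122
```

```bash
python3 r.py
```

```text
t 10.0 pos [0.5073 0.1118 0.3019] stud -0.437 Ft [  2.24   1.34 -15.98] Mt [-0.148  0.131  0.107] open 0.0122 q6 -2.006
```

Call:
apply_moves --deltas '[[5,[0,0,0],0.04],[5,[0,0,0],0.04],[5,[0,0,0],0]]'

```text
t: 10.38
tool_pos: [0.5072, 0.1118, 0.3009]
orientation: [-0.736, 3.049, -0.001]
force: [2.4, 0.3, 7.2]
opening: 0.0122
```

```bash
python3 r.py
```

```text
t 10.375 pos [0.5072 0.1118 0.3009] stud -0.356 Ft [-2.26 -0.87 -7.18] Mt [ 0.113 -0.587  0.08 ] open 0.0122 q6 -1.926
```

Call:
apply_moves --deltas '[[5,[0,0,1],0],[5,[0,0,1],0],[5,[0,0,0],0]]'

```text
t: 10.75
tool_pos: [0.5072, 0.1118, 0.2989]
orientation: [-0.736, 3.049, -0.001]
force: [1.6, 0.4, 6.4]
opening: 0.0117
```

```bash
python3 r.py
```

```text
t 10.75 pos [0.5072 0.1118 0.2989] stud -0.357 Ft [-1.64 -0.35 -6.43] Mt [ 0.081 -0.618  0.052] open 0.0117 q6 -1.926
```

The pin is in the slot at about -0.36 rad: it moved 2 mm with only the spring's force. I'll push on through.

Call:
apply_moves --deltas '[[5,[0,0,1.5],0],[5,[0,0,1.5],0],[5,[0,0,1],0]]'

```text
t: 11.12
tool_pos: [0.5072, 0.1118, 0.2952]
orientation: [-0.736, 3.049, -0.001]
force: [0.7, 0.4, 10.6]
opening: 0.0122
```

Call:
apply_moves --deltas '[[5,[0,0,1.5],0],[5,[0,0,1.5],0],[5,[0,0,1],0],[5,[0,0,0],0]]'

```text
t: 11.62
tool_pos: [0.5073, 0.1118, 0.2917]
orientation: [-0.736, 3.049, -0.001]
force: [-2.0, -0.8, 14.0]
opening: 0.0118
```

```bash
python3 r.py
```

```text
t 11.625 pos [0.5073 0.1118 0.2917] stud -0.357 Ft [  2.06   0.21 -13.99] Mt [-0.126  0.132  0.057] open 0.0118 q6 -1.926
```

Call:
apply_moves --deltas '[[5,[0,0,0.8],0],[5,[0,0,0],0.08],[5,[0,0,0],0.08],[5,[0,0,0],0]]' --grip_force 25

```text
t: 12.12
tool_pos: [0.5073, 0.1118, 0.2917]
orientation: [-0.489, 3.098, -0.001]
force: [-4.4, -1.1, 20.2]
opening: 0.0115
```

```bash
python3 r.py
```

```text
t 12.125 pos [0.5073 0.1118 0.2917] stud -0.196 Ft [  4.43   0.25 -20.25] Mt [-0.147  0.621  0.061] open 0.0115 q6 -1.765
```

Call:
apply_moves --deltas '[[5,[0,0,-0.5],0.08],[5,[0,0,0],0.1],[5,[0,0,0],0.1],[5,[0,0,0],0.1],[5,[0,0,0],0]]'

```text
t: 12.75
tool_pos: [0.5073, 0.1118, 0.2917]
orientation: [0.106, 3.135, 0.001]
force: [-2.3, -1.4, 16.9]
opening: 0.0118
```

```bash
python3 r.py
```

```text
t 12.75 pos [0.5073 0.1118 0.2917] stud 0.184 Ft [  2.13  -1.57 -16.95] Mt [0.11  0.35  0.019] open 0.0118 q6 -1.385
```

Turning freely with low torque and an aligned grip, so I'll carry on clockwise.

Call:
apply_moves --deltas '[[5,[0,0,0],0.1],[5,[0,0,0],0.1],[5,[0,0,0],0.1],[5,[0,0,0],0.1],[5,[0,0,0],0]]'

```text
t: 13.38
tool_pos: [0.5073, 0.1118, 0.2918]
orientation: [0.726, 3.051, 0.002]
force: [-3.5, 0.0, 17.1]
opening: 0.0118
```

```bash
python3 r.py
```

```text
t 13.375 pos [0.5073 0.1118 0.2918] stud 0.584 Ft [  3.02  -1.5  -17.14] Mt [0.365 0.181 0.008] open 0.0118 q6 -0.985
```

Call:
apply_moves --deltas '[[5,[0,0,0],0.1],[5,[0,0,0],0.1],[5,[0,0,0],0.1],[5,[0,0,0],0]]'

```text
t: 13.88
tool_pos: [0.5073, 0.1118, 0.2917]
orientation: [1.174, 2.909, 0.003]
force: [-3.2, -1.1, 16.6]
opening: 0.0121
```

```bash
python3 r.py
```

```text
t 13.875 pos [0.5073 0.1118 0.2917] stud 0.884 Ft [  1.52  -2.94 -16.64] Mt [0.524 0.111 0.044] open 0.0121 q6 -0.685
```

Call:
apply_moves --deltas '[[5,[0,0,0],0.08],[5,[0,0,0],0.08],[5,[0,0,0],0.06],[5,[0,0,0],0]]'

```text
t: 14.38
tool_pos: [0.5073, 0.1117, 0.2917]
orientation: [1.486, 2.763, 0.004]
force: [-4.2, 0.1, 15.9]
opening: 0.012
```

```bash
python3 r.py
```

```text
t 14.375 pos [0.5073 0.1117 0.2917] stud 1.104 Ft [  2.33  -3.34 -15.9 ] Mt [0.54  0.01  0.034] open 0.012 q6 -0.466
```

Call:
apply_moves --deltas '[[5,[0,0,0],0.05],[5,[0,0,0],0.05],[5,[0,0,0],0]]'

```text
t: 14.75
tool_pos: [0.5073, 0.1118, 0.2917]
orientation: [1.622, 2.685, 0.004]
force: [-2.8, 0.6, 17.9]
opening: 0.0119
```

```bash
python3 r.py
```

```text
t 14.75 pos [0.5073 0.1118 0.2917] stud 1.204 Ft [  1.85  -2.14 -17.92] Mt [ 0.541 -0.036 -0.026] open 0.0119 q6 -0.366
```

Call:
apply_moves --deltas '[[5,[0,0,0],0.04],[5,[0,0,0],0.04],[5,[0,0,0],0]]'

```text
t: 15.12
tool_pos: [0.5073, 0.1118, 0.2917]
orientation: [1.728, 2.619, 0.005]
force: [-2.6, -0.5, 16.8]
opening: 0.0119
```

```bash
python3 r.py
```

```text
t 15.125 pos [0.5073 0.1118 0.2917] stud 1.283 Ft [  0.51  -2.49 -16.79] Mt [ 0.594 -0.076  0.004] open 0.0119 q6 -0.286
```

Call:
apply_moves --deltas '[[5,[0,0,0],0.05],[5,[0,0,0],0.05],[5,[0,0,0],0]]'

```text
t: 15.5
tool_pos: [0.5073, 0.1118, 0.2917]
orientation: [1.857, 2.529, 0.005]
force: [-2.5, -0.4, 16.5]
opening: 0.0118
```

```bash
python3 r.py
```

```text
t 15.5 pos [0.5073 0.1118 0.2917] stud 1.384 Ft [  0.31  -2.45 -16.54] Mt [ 0.615 -0.144 -0.037] open 0.0118 q6 -0.186
```

```bash
python3 - <<'E'
from h import *
b=snap('side','s3.png')
cv2.imwrite('pics/z3.png',cv2.resize(b[170:320,220:370],(600,600),interpolation=cv2.INTER_CUBIC))
E
```

```text
(no output)
```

View pics/z3.png

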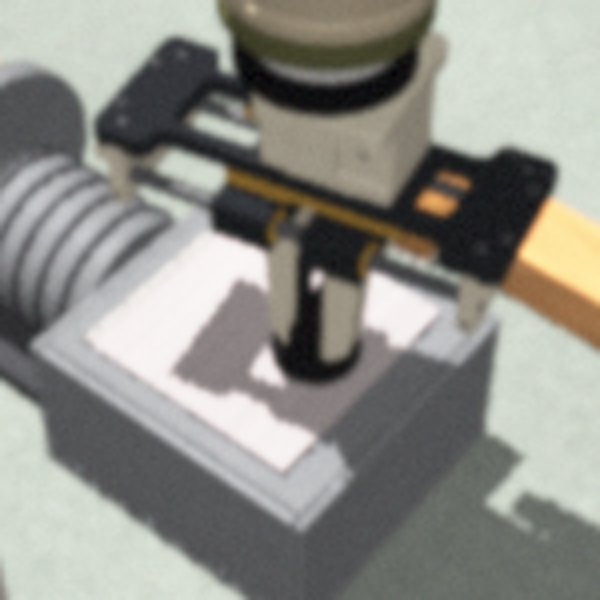

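The picture shows the hatch flat and the wing held between the fingers at (315,310), turned about 80° with the flange down near the plate. I'll keep turning gently until I meet the stop.

Call:
apply_moves --deltas '[[5,[0,0,0],0.05],[5,[0,0,0],0.05],[5,[0,0,0],0]]'

```text
t: 15.92
tool_pos: [0.5073, 0.1118, 0.2917]
orientation: [1.98, 2.434, 0.005]
force: [-1.3, -1.4, 15.8]
opening: 0.0121
```

```bash
python3 r.py
```

```text
t 15.925 pos [0.5073 0.1118 0.2917] stud 1.483 Ft [ -1.09  -1.5  -15.79] Mt [ 0.433 -0.193 -0.529] open 0.0121 q6 -0.086
```

A torque of 0.53 Nm has appeared, so this is the stop. I'll let the spring lift the pin into the notch while holding light clockwise torque.

Call:
apply_moves --deltas '[[5,[0,0,-1],0],[5,[0,0,-1],0],[5,[0,0,-1],0],[5,[0,0,0],0]]' --grip_force 15

```text
t: 16.42
tool_pos: [0.5071, 0.1118, 0.293]
orientation: [1.98, 2.435, 0.005]
force: [4.6, 0.3, 4.8]
opening: 0.0127
```

```bash
python3 r.py
```

```text
t 16.425 pos [0.5071 0.1118 0.293 ] stud 1.482 Ft [-0.66  4.62 -4.78] Mt [-1.145 -0.298 -0.184] open 0.0127 q6 -0.087
```

Call:
apply_moves --deltas '[[5,[0,0,-0.5],0],[5,[0,0,-0.5],0],[5,[0,0,0],0]]'

```text
t: 16.8
tool_pos: [0.5071, 0.1118, 0.2938]
orientation: [1.98, 2.435, 0.005]
force: [6.2, 0.9, 2.0]
opening: 0.0129
```

```bash
python3 r.py
```

```text
t 16.8 pos [0.5071 0.1118 0.2938] stud 1.483 Ft [-0.43  6.26 -1.94] Mt [-1.302 -0.225 -0.202] open 0.0129 q6 -0.087
```

Call:
apply_moves --deltas '[[5,[0,0.8,-0.7],0],[5,[0,0,-0.7],0],[5,[0,0,0],0]]'

```text
t: 17.18
tool_pos: [0.5075, 0.1119, 0.2949]
orientation: [1.98, 2.436, 0.003]
force: [5.5, 0.1, 2.2]
opening: 0.0123
```

```bash
python3 r.py
```

```text
t 17.175 pos [0.5075 0.1119 0.2949] stud 1.482 Ft [-1.02  5.42 -2.17] Mt [-1.095 -0.359 -0.16 ] open 0.0123 q6 -0.087
```

Now I'll release and see where the stud settles.

Call:
apply_moves --deltas '[[14,[0,0,0],0],[20,[0,0,0],0],[35,[0,0,0],0],[50,[0,0,0],0]]'

```text
t: 17.68
tool_pos: [0.5069, 0.112, 0.2949]
orientation: [1.982, 2.437, 0.001]
force: [-0.2, -0.3, 7.0]
opening: 0.0355
```

```bash
python3 r.py; python3 - <<'E'
from h import *
b=snap('side','s4.png')
cv2.imwrite('pics/z4.png',cv2.resize(b[170:320,220:370],(600,600),interpolation=cv2.INTER_CUBIC))
E
```

```text
t 17.675 pos [0.5069 0.112  0.2949] stud 1.482 Ft [-0.25 -0.22 -7.  ] Mt [-0.089 -0.073 -0.015] open 0.0355 q6 -0.087
```

View pics/z4.png

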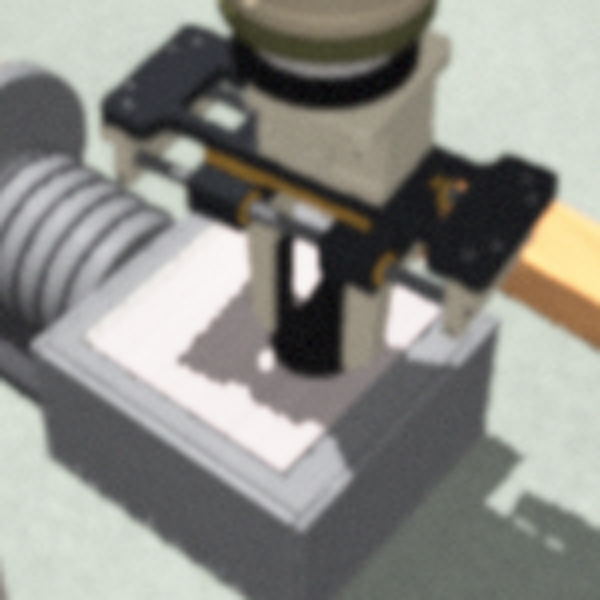

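Call:
apply_moves --deltas '[[36,[0,0,-0.4],0],[36,[0,0,0],0]]'

```text
t: 17.98
tool_pos: [0.5069, 0.112, 0.295]
orientation: [1.982, 2.437, 0.001]
force: [1.2, 0.5, 5.5]
opening: 0.0363
```

```bash
python3 r.py
```

```text
t 17.975 pos [0.5069 0.112  0.295 ] stud 1.482 Ft [ 0.27  1.28 -5.54] Mt [-0.312 -0.042 -0.005] open 0.0363 q6 -0.087
```

Call:
apply_moves --deltas '[[36,[0,0,-0.7],0],[36,[0,0,-0.7],0],[36,[0,0,0],0]]'

```text
t: 18.35
tool_pos: [0.5063, 0.1119, 0.2953]
orientation: [-1.981, -2.437, 0.002]
force: [-0.6, -0.2, -1.1]
opening: 0.0362
```

```bash
python3 r.py
```

```text
t 18.35 pos [0.5063 0.1119 0.2953] stud 1.482 Ft [-0.04 -0.66  1.06] Mt [-0.119 -0.043  0.014] open 0.0362 q6 -0.087
```

The force has gone to zero at about 9 mm depth, so the stud is held by the notch rather than by me. I'll retract straight up.

Call:
apply_moves --deltas '[[40,[0,0,-5],0],[40,[0,0,-15],0],[40,[0,0,-30],0],[40,[0,0,-40],0],[40,[0,0,-40],0]]'

```text
t: 18.98
tool_pos: [0.5065, 0.112, 0.4285]
orientation: [1.981, 2.438, 0.001]
force: [0.8, -0.2, 0.4]
opening: 0.0399
```

```bash
python3 r.py; python3 - <<'E'
from h import *
b=snap('side','s5.png')
cv2.imwrite('pics/z5.png',cv2.resize(b[170:320,220:370],(600,600),interpolation=cv2.INTER_CUBIC))
a=np.linspace(0,6.283,73)
for pl in(0,.0095,.012):
  for C in (S,[.507,.112]):
    p=(proj('side',np.c_[C[0]+.022*np.cos(a),C[1]+.022*np.sin(a),0*a+.112-pl])-[220,170])*4
    q=(proj('side',[[*C,.144-pl]])-[220,170])*4
    print(pl,p.min(0).round(),p.max(0).round(),'wingtop',q.round())
m=(b.max(2)<45).astype('uint8')[235:265,280:320]
for r in m: print(''.join('.#'[x] for x in r))
E
```

```text
t 18.975 pos [0.5065 0.112  0.4285] stud 1.482 Ft [-0.4   0.74 -0.43] Mt [-0.101 -0.105 -0.021] open 0.0399 q6 -0.087
0 [275. 295.] [369. 366.] wingtop [[323. 284.]]
0 [270. 296.] [363. 367.] wingtop [[318. 285.]]
0.0095 [275. 308.] [368. 379.] wingtop [[323. 297.]]
0.0095 [270. 309.] [363. 380.] wingtop [[318. 299.]]
0.012 [275. 311.] [368. 382.] wingtop [[323. 301.]]
0.012 [270. 313.] [362. 384.] wingtop [[317. 303.]]
........................................
........................................
........................................
........................................
........................................
.....................####...............
....................#####...............
....................#####...............
...................######...............
..................######................
..................#######...............
.................#######................
................#########...............
.............############...............
............##############..............
...........################.............
..........##################............
..........##################............
.........####################...........
.........####################...........
.........####################...........
.........####################...........
.........####################...........
..........###################...........
..........##################............
...........#################............
............##############..............
..............###########...............
..................##....................
........................................
```

View pics/z5.png

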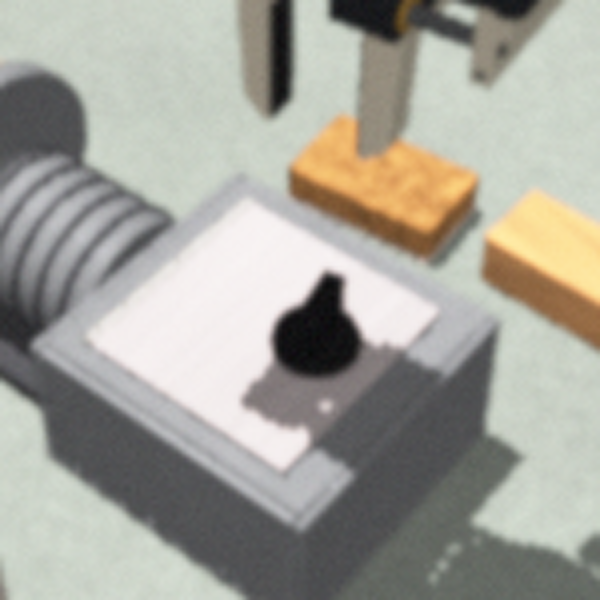

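The wing's far end shows at about (335,275) and its flange bottom at about y=374, against 357 when it was out. That shift fits about 9.5 mm pushed in. The wing direction deserves a check: I'll cast its far top end onto the wing-top plane, and clear the arm for the top camera.

Call:
apply_moves --deltas '[[40,[-40,0,-10],0],[40,[-60,0,0],0],[40,[-60,0,0],0],[40,[-60,0,0],0],[40,[-40,0,0],0]]'

```text
t: 19.65
tool_pos: [0.5599, -0.1452, 0.4371]
orientation: [1.982, 2.435, 0.0]
force: [0.7, -0.2, 0.4]
opening: 0.0401
```

```bash
python3 - <<'E'
from h import *
s,R,h=st(); print(s['tool_pos'],R[:,0].round(2))
X=np.array([np.cos(YAW),np.sin(YAW)]);Y=np.array([-X[1],X[0]])
for v in(239,240,241):
    d=plane('side',302.7,v,.1345)[:2]-np.array([.507,.112]); print(v,d@X*1000,d@Y*1000)
t=snap('top','t6.png')
cv2.imwrite('pics/z6.png',np.clip(cv2.resize(t[170:300,170:300],(520,520),interpolation=cv2.INTER_CUBIC)*1.5,0,255).astype('uint8'))
m=(t.max(2)<40).astype('uint8')[205:255,215:265]
for r in m: print(''.join('.#'[x] for x in r))
E
```

```text
[ 0.55990797 -0.14516337  0.4371451 ] [-0.2   0.98 -0.  ]
239 3.773133595630237 -15.353057307472314
240 2.26116919223432 -13.311802667722509
241 0.7565531310881412 -11.280501536801037
..................................................
..................................................
..................................................
..................................................
..................................................
..................................................
..................................................
..................................................
..................................................
..................................................
..................................................
..................................................
..................................................
..................................................
..................................................
..................................................
..................................................
.................................................
[... 933 characters left out ...]
...#####.#############...............
...............####################...............
...............####################...............
................###################...............
................###################...............
................###################...............
................##################................
.................################.................
..................###############.................
..................##############..................
....................########.#....................
........................###.......................
..................................................
..................................................
```

View pics/z6.png

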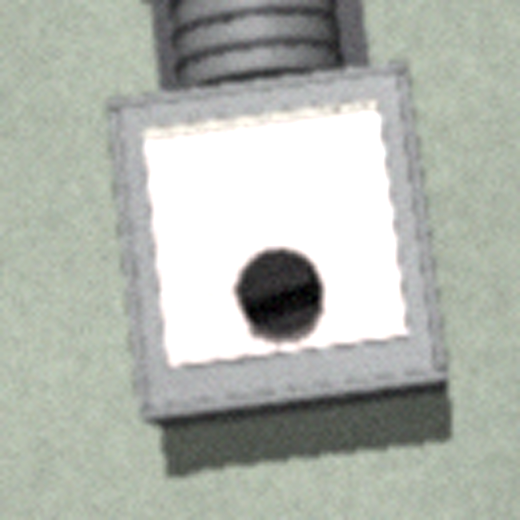

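The top view shows the hatch shut and square in the housing. The wing lies across it, its band running from (245,308) to (322,285), about 81° clockwise. That agrees with the stop felt at about 1.43 rad. The arm is clear, so I'm handing in.

```bash
python3 -c "
from h import *
print(robot.read_state()['force'].round(2)); print(order.close_job())"
```

```text
[-2.08 -2.24 -0.28]
the job is handed in; nothing more can be done
None
```

I lowered the hatch shut and turned the stud clockwise to its stop, where it stayed in after I let go. The job is handed in; it gives no verdict, so success is unconfirmed.

- **Hatch:** I straddled the stud with open jaws and pushed the plate down slowly with both fingertips. The push met a firm stop at 94 mm above the bench, as it should when shut, and the last top view shows it lying square.
- **Stud:** I felt for the slot under light pressure and pushed the pin through. It then turned freely to a hard stop at about 1.43 rad. The last top view puts the wing at about 81° (1.42 rad).
- **Held in:** As I eased off, the force on the fingers dropped to zero with the stud about 9 mm in. The side view fits about 9.5 mm and is less consistent with 12 mm. I have no direct reading of the plunger depth.
- **Forces:** The highest total push I read was about 21 N, so I never came near the 45 N limit.
- **Loose items:** I saw the cork block and offcut undisturbed in the late side views. I did not look at the glue bottle again after the early pictures, but the arm stayed away from it.

**Disagreement:** the pin seemed to drop in at about -0.36 rad on my angle scale, but the stop implies the slot lies nearer -0.14. The wing may have sat slightly off in the jaws at that point. The camera check agrees with the stop.

The last force reading before handing in was about 3 N sideways with the arm in free air, more than the usual noise of about 1 N. I put this down to the arm still settling after its last move.

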